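Release the hidden hood catch and open the examination case

ROBOT

A 6-joint arm with a two-finger parallel gripper is mounted at the origin on the work surface. World frame = base frame: x ahead of the robot, y to its left, z up, the work surface at z = 0. Lengths are in m, angles in rad, forces in N, time in s.
With the tool pointing down it reaches from about 0.35 to 0.975 m from the base axis. Payload 4.9 kg.
Tool frame: the origin (TCP) lies midway between the tips of the shut fingers; the grasp point (between the pads) lies 19 mm behind it; z points along the fingers, y is the direction in which the jaws open and shut (so a half turn about z gives the same grasp; the last joint's range is limited). The gripper opens to 85 mm and grips with 20 to 120 N. Pads are 22 mm wide; open, the fingers measure 114 mm over their backs; the gripper's body (76 mm by 85 mm) begins 54 mm behind the grasp point. The pads swing forward as they close: fully open they stand 13 mm farther back than shut.
Start: joints at [-1.273, 0.053, 1.613, -0, 1.476, -0.119], TCP at [0.253, -0.571, 0.211] pointing down, gripper open.
Joint ranges: [-3.01, 3.01], [-1.01, 2.22], [0.06, 2.58], [-1.02, 4.17], [0.09, 2.62], [-3.14, 3.14]. Speed limits (rad/s): [2.57, 2.57, 3.14, 3.14, 3.14, 3.14].

INTERFACE

Orientations are given as a rotation vector (axis times angle).
In Python, from station import ctrl gives the robot as it stands.
- The arm moves only by the tool play_rows, never from a script. Its argument "motion" is a list that holds one entry, the list of rows, each a list of 7 numbers: the closure, from -1 (fully open) to 1 (shut), then the shift along the tool's x, y, z in cm, then the turn, a rotation vector about the tool's x, y, z in degrees. A call has 1 to 20 rows; each row is the pose to reach, as a shift and turn from the pose measured when the call began, along the tool's axes at that moment; what a row does not reach only later rows make up. A row lasts 1/8 s, in which the tool goes at most 62.5 mm and 10.7 degrees, less where a joint would pass 70% of its speed; a pose out of reach is approached as far as the arm can. A call with a gripper value outside its range is refused whole. The fingers move at their own pace and stop on an object; "newtons" is the grip in N (left out, the last holds). Time passes only in rows, so rows that repeat a pose let the fingers close. It gives the time, the measured TCP pose, the force and the opening at its end, in the units of the state.
- ctrl.get_obs(): the state, without advancing time (a new reading comes with each control period).
- ctrl.get_image(name): name is "side" or "top" or "wrist"; returns a dict with "color" (400x640x3 uint8, red, green, blue), "mtx" (3x3 intrinsics, pixels), "T" (4x4, takes a point from camera to world coordinates). Camera axes: x right, y up, looking along -z (the intrinsics and any distortion apply to the point x, -y, -z); pixel columns grow to the right and rows downward; lengths in m; the calibration is good to about 2 mm. A picture is of the moment at which its call begins. There is no depth.
- ctrl.finish_job(): hands the job in, once; it reports no verdict.
The state is a dict: "t": time; "q": joint angles; "dq": joint speeds; "effort": joint torques, N m; "tool_pos": TCP position; "tool_rot": TCP orientation; "contact_force": force on the tool from outside, world axes, zero at the start; "wrist_torque": the same for the moment, N m; "opening": finger opening in m.
Only numpy, scipy, OpenCV 4.12 (cv2) and the standard library are available. Lean on these libraries where they do the work, as an engineer would, in place of code of your own. Each camera call takes 0.05 s, during which the arm holds its last target.

TASK

The hood of the examination case on the bench has popped ajar and is held by its sprung safety catch. Reach under the raised front edge, feel along for the hidden catch, push it aside and lift the hood past it, then raise the hood to about 45 degrees so that it stays open by itself and take the hand away. Be gentle with the catch and the hood, and leave the jar, the torch and the boxed bottle where they are.

Things in the scene. Friction and masses are not known exactly. Their poses are not given: they have to be found in the camera images.
- exam_case: Grey open-topped steel case, fixed to the bench, 190 x 300 mm, walls 90 mm (front) to 118 mm (back) high. Origin on the bench; x points from the front to the hinge side, y along the front edge, z up. The hood's hinge line runs along y at x = +120 mm, z = 130 mm. The front wall's outer face is at x = -60 mm; in front of it is free space, but for a 24 x 30 mm bracket under the catch's pin.
- catch_mid (a point): Middle of the span in which the hidden catch's upright pin stands (fixed to the case, 83 mm in front of its origin, 115 mm up; axes as the case). The pin is at this x, anywhere within 80 mm to either side along y: not measured, find it by feel. From the pin a flat upright steel tab, 40 mm long, 5 mm thick, 70 to 156 mm above the bench, points forward (-x) to just behind the bead.
- catch_tabs (a point): Point 25 mm in front of catch_mid (-x), 16 mm behind the bead: a good depth to reach. Pushed there along y, either way, the sprung tab swivels, resisting with some 2.5 N after 5 mm and 6 N after 17 to 19 mm, where it frees the hood; past about 30 mm it slips by and springs back. Shallower reach needs more push and slips sooner. Hold it aside until the hood is past 0.28 rad; pressing the hood up before jams it.
- hood (a joint): Angle of the pale blue sheet hood (250 x 322 mm, 0.5 kg) above level, rad, 0.19 to 1.0; starts at 0.20 to 0.235, and the catch stops it at about 0.25 until pushed aside. Its hinge is stiff, so it stays where it is left; raising it takes 5 to 8 N upwards at the front edge.
- hood_edge (a point): On the axis, at mid length, of the rounded bead (10 mm thick, 316 mm long, along y) at the foot of the hood's front skirt (12 mm high); moves with the hood, starts about 166 to 176 mm above the bench. It lies 245 mm in front of the hinge line along the sheet and 12 mm below the sheet. Reach in under it from the front, fingers tilted 25 to 45 degrees forward, and lift by it.
- jar: Small glass jar with black lid, 60 mm across, 45 mm high, bystander; origin under its centre.
- torch: Black torch standing on its head, 42 mm across, 130 mm high, bystander; origin under its centre.
- display: Clear display box with a bottle in it, 90 x 90 x 205 mm, bystander; origin under its centre.

How it is judged:
By the outcome, as a careful person would: the job done as asked, in the order asked, and still so for the second after the job is handed in, with the robot touching nothing.
It also fails if it takes over 72 s, if anything falls off the work surface, if the arm or the gripper's body presses on something with over 40 N, if the wrist force passes 120 N, or if a joint passes its speed limit or range.

## Working session

There is one attempt and no reset: what is moved stays moved. The work goes in short steps, Python scripts to look and compute and a tool call to move; the robot and the scene stay as the last step left them, time stands still between calls to the robot, and variables do not carry over. Pictures are saved under pics/ and viewed, and the job is handed in when it is done.

Besides the shell and the picture viewer there is one more tool, called after "Request:" by a JSON object that holds its "method" and its "body". play_rows: Moves the arm, as the interface text tells. Its arguments: {"type":"object","properties":{"motion":{"type":"array"},"newtons":{"type":"number"}},"required":["motion"]}

```bash
mkdir -p pics; ls; python3 - <<'E'
from station import ctrl
import cv2
print(ctrl.get_obs())
for n in ["side","top","wrist"]:
    d=ctrl.get_image(n); cv2.imwrite(f"pics/a_{n}.png",d["color"][:,:,::-1]); print(n,d["mtx"].tolist(),d["T"].round(4).tolist(),[k for k in d])
E
```

```text
pics
{'t': 0.0, 'q': array([-1.27297885e+00,  5.33535553e-02,  1.61429405e+00,  1.43369176e-06,
        1.47597649e+00, -1.19016829e-01]), 'dq': array([ 8.32107713e-04, -5.67384627e-04, -3.22515207e-06,  1.26508255e-03,
       -3.81968038e-03,  7.14737185e-04]), 'effort': array([-4.65578760e-04, -3.93676114e+01, -3.70180929e+01, -1.35997811e-04,
        6.89328153e-03, -3.55984191e-06]), 'tool_pos': array([ 0.25283928, -0.57085546,  0.20976507]), 'tool_rot': array([-3.07162784e+00, -6.49612972e-01,  2.82481048e-04]), 'contact_force': array([-0.05458136,  0.00334762,  0.6819369 ]), 'wrist_torque': array([ 0.0190194 , -0.06233857,  0.00878882]), 'opening': 0.08519005380387268}
side [[514.0072359692568, 0.0, 317.3025926275345], [0.0, 514.0072359692568, 196.98797647025077], [0.0, 0.0, 1.0]] [[-0.831, 0.4282, -0.355, 0.2108], [-0.5562, -0.6298, 0.5422, 0.6157], [0.0086, 0.648, 0.7616, 0.9887], [0.0, 0.0, 0.0, 1.0]] ['color', 'mtx', 'T']
top [[489.4523875945896, 0.0, 315.7410713097435], [0.0, 489.4523875945896, 200.6929481964039], [0.0, 0.0, 1.0]] [[0.0011, 0.9931, -0.1169, 0.4591], [-0.9999, -0.0004, -0.0136, 0.0107], [-0.0136, 0.1169, 0.993, 1.3022], [0.0, 0.0, 0.0, 1.0]] ['color', 'mtx', 'T']
wrist [[293.7783165729063, 0.0, 321.2281518706378], [0.0, 293.7783165729063, 202.93173309559296], [0.0, 0.0, 1.0]] [[0.4042, 0.8752, 0.2657, 0.3203], [-0.9147, 0.3874, 0.1153, -0.5412], [-0.002, -0.2896, 0.9571, 0.3726], [0.0, 0.0, 0.0, 1.0]] ['color', 'mtx', 'T']
```

View pics/a_side.png

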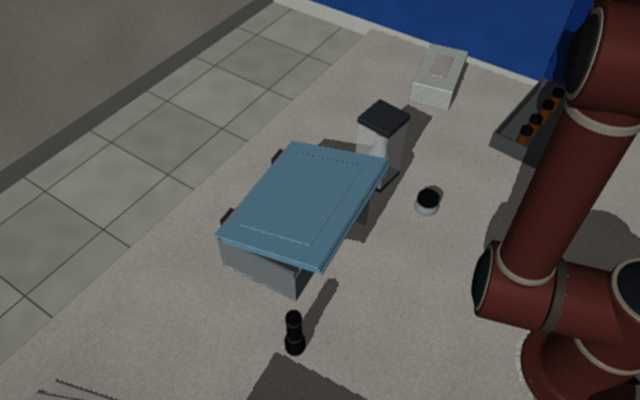

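View pics/a_top.png

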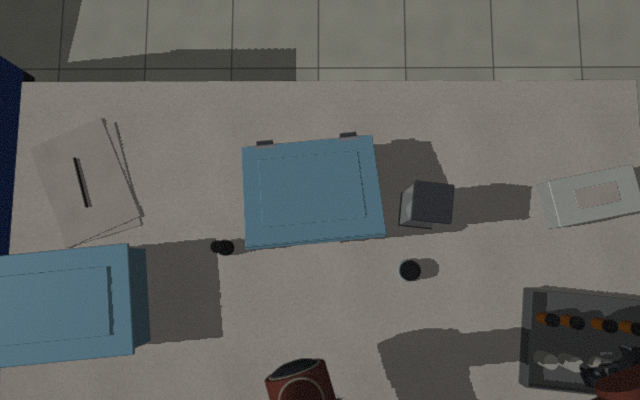

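View pics/a_wrist.png

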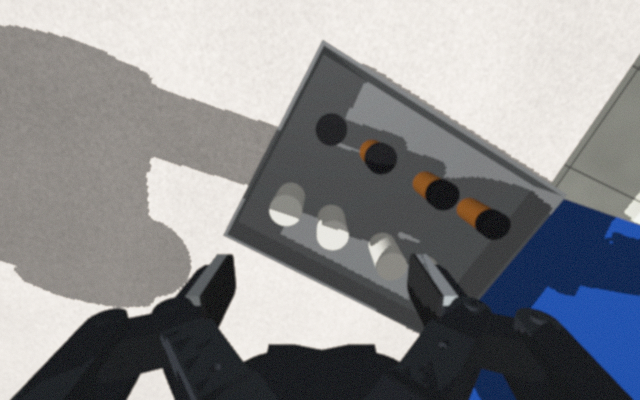

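The top view shows the hood with corners near (243,147), (373,136), (385,237) and (246,247). The torch is at (222,247), the jar at (410,270) and the display box at (428,203). I'll enlarge for accurate corners.

```bash
python3 - <<'E'
import cv2
a=cv2.imread("pics/a_top.png")[120:270,200:460]; cv2.imwrite("pics/b_top.png",cv2.resize(a,None,fx=3,fy=3,interpolation=cv2.INTER_CUBIC))
a=cv2.imread("pics/a_side.png")[130:360,200:450]; cv2.imwrite("pics/b_side.png",cv2.convertScaleAbs(cv2.resize(a,None,fx=2.6,fy=2.6,interpolation=cv2.INTER_CUBIC),alpha=1.5))
E
```

```text
(no output)
```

View pics/b_top.png

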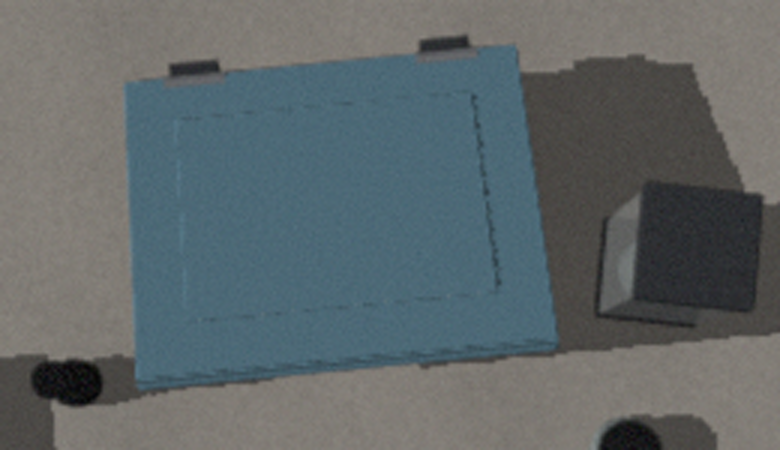

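View pics/b_side.png

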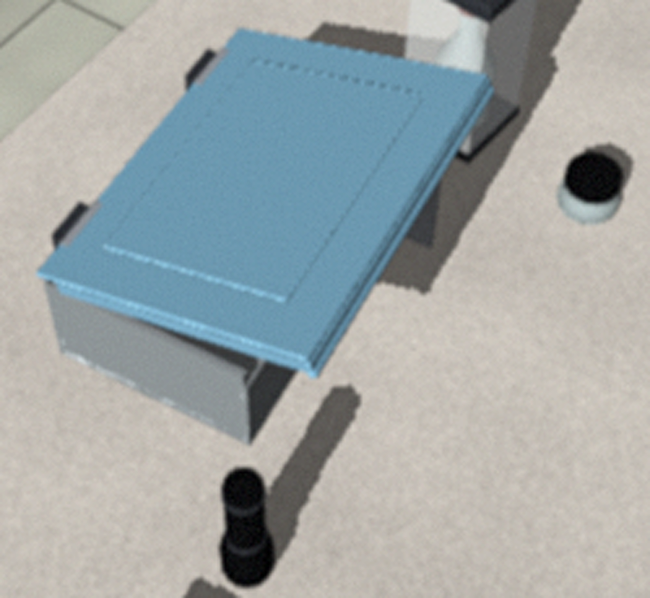

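```bash
cat > h.py <<'E'
import numpy as np, cv2
from scipy.spatial.transform import Rotation as R
def proj(d,P):
    P=np.atleast_2d(P); T=d["T"]; c=(P-T[:3,3])@T[:3,:3]
    x=c[:,0]/-c[:,2]; y=-c[:,1]/-c[:,2]; K=d["mtx"]
    return np.c_[K[0,0]*x+K[0,2],K[1,1]*y+K[1,2]]
def ray(d,uv,z):
    K=d["mtx"];T=d["T"]; c=np.array([(uv[0]-K[0,2])/K[0,0],-(uv[1]-K[1,2])/K[1,1],-1.]); w=T[:3,:3]@c
    s=(z-T[2,3])/w[2]; return T[:3,3]+s*w
def c2w(p,P):
    c,s=np.cos(p[2]),np.sin(p[2]); P=np.atleast_2d(P)
    return np.c_[p[0]+c*P[:,0]-s*P[:,1],p[1]+s*P[:,0]+c*P[:,1],P[:,2]]
def hoodpt(th,u,y,dn=0):  # u ahead of hinge along the sheet, dn below the sheet
    return [.12-u*np.cos(th)-dn*np.sin(th)*1, y, .13+u*np.sin(th)-dn*np.cos(th)]
E
cat > fit.py <<'E'
from station import ctrl
from h import *
from scipy.optimize import least_squares
dt,ds=ctrl.get_image("top"),ctrl.get_image("side")
f=lambda a,s,o:(np.array(a)+.5)/s-.5+np.array(o)
mt=f([[125,82],[517,45],[555,341],[136,380]],3,[200,120])
ms=f([[40,272],[237,28],[492,76],[312,363],[248,443],[62,350]],2.6,[200,130])
def pts(v):
    th,r=v[3],v[4]
    H=[hoodpt(th,r,.161),hoodpt(th,r,-.161),hoodpt(th,.25,-.161),hoodpt(th,.25,.161)]
    return c2w(v,H), c2w(v,[[-.06,.15,0],[.13,.15,0]])
def res(v):
    H,C=pts(v)
    return np.r_[(proj(dt,H)-mt).ravel(),(proj(ds,np.r_[H,C])-ms).ravel()]
s=least_squares(res,[.6,0,0.08,.22,0],loss='soft_l1')
print(s.x.round(4)); print(res(s.x).reshape(-1,2).round(1).tolist())
v=s.x
e=c2w(v,[hoodpt(v[3],.245,y,.012) for y in(-.158,0,.158)]);print("bead",e.round(3).tolist())
print("catch_mid",c2w(v,[[-.083,0,.115],[-.083,.08,.115],[-.083,-.08,.115]]).round(3).tolist())
# bystanders
print("jar",ray(dt,(410,270),.045),"torch top",ray(dt,f([60,380],3,[200,120])*0+[214,246],.13),ray(dt,[226,248],.0),"disp",ray(dt,f([697,246],3,[200,120]),.205))
print(proj(ds,c2w(v,[[-.06,.15,.09],[-.083,.0,.115]])))
E
python3 fit.py
```

```text
[ 0.6231  0.0376  0.095   0.2285 -0.0028]
[[-0.1, -0.1], [0.1, -0.2], [1.6, 0.1], [0.2, 0.5], [-1.1, 0.9], [1.6, 0.2], [0.1, 0.1], [-0.1, -0.3], [-0.1, -0.0], [-1.1, -0.0]]
bead [[0.517, -0.131, 0.174], [0.502, 0.026, 0.174], [0.487, 0.183, 0.174]]
catch_mid [[0.54, 0.03, 0.115], [0.533, 0.109, 0.115], [0.548, -0.05, 0.115]]
jar [ 0.42996018 -0.21155148  0.045     ] torch top [0.48811556 0.27001838 0.13      ] [0.48606596 0.2666862  0.        ] disp [ 0.5859984  -0.23588717  0.205     ]
[[293.94179148 277.9975409 ]
 [338.05143316 223.15928472]]
```

```bash
cat > mv.py <<'E'
import sys
from station import ctrl
from h import *
V=[.6231,.0376,.095,.2285]
def des(case,tilt,sgn=1):
    t=np.radians(tilt); yaw=V[2]
    z=np.array([np.sin(t),0,-np.cos(t)]); y=np.array([0,sgn,0.]); x=np.cross(y,z)
    M=R.from_euler('z',yaw).as_matrix()@np.c_[x,y,z]
    return c2w(V,case)[0],M
def tocase(p):
    c,s=np.cos(V[2]),np.sin(V[2]); d=np.array(p)-[V[0],V[1],0]
    return np.array([c*d[0]+s*d[1],-s*d[0]+c*d[1],d[2]])
def rel(case,tilt,sgn=-1,o=None):
    o=o or ctrl.get_obs(); P,M=des(case,tilt,sgn); M0=R.from_rotvec(o["tool_rot"]).as_matrix()
    return np.r_[M0.T@(P-o["tool_pos"])*100, R.from_matrix(M0.T@M).as_rotvec(degrees=True)]
def st():
    o=ctrl.get_obs(); M0=R.from_rotvec(o["tool_rot"]).as_matrix(); c=np.cos(V[2]);s=np.sin(V[2])
    f=o["contact_force"]
    print("t",round(o["t"],2),"case mm",(tocase(o["tool_pos"])*1e3).round(1),"F case",np.round([c*f[0]+s*f[1],-s*f[0]+c*f[1],f[2]],2),"q",o["q"].round(2),"op",round(o["opening"],3))
    return o
E
python3 - <<'E'
from mv import *
o=st(); print(R.from_rotvec(o["tool_rot"]).as_matrix().round(2))
for s in(1,-1):
  print(s,rel([-.25,-.115,.40],0,s).round(1)); print(s,rel([-.25,-.115,.40],35,s).round(1))
E
```

```text
t 0.25 case mm [-426.3 -570.9  210.4] F case [ 0.41 -0.13 -0.78] q [-1.27  0.05  1.61 -0.    1.48 -0.12] op 0.085
[[ 0.91  0.4  -0.  ]
 [ 0.4  -0.91  0.  ]
 [ 0.   -0.   -1.  ]]
1 [ 3.110e+01 -3.770e+01 -1.890e+01 -0.000e+00 -1.000e-01 -1.616e+02]
1 [  31.1  -37.7  -18.9  -48.8   -8.  -154.7]
-1 [ 31.1 -37.7 -18.9  -0.1   0.   18.4]
-1 [ 31.1 -37.7 -18.9  -5.7  34.7  17.8]
```

```bash
python3 - <<'E'
from mv import *
print(rel([-.20,-.115,.30],35).round(1))
E
```

```text
[ 35.9 -36.1  -8.9  -5.7  34.7  17.8]
```

Request:
{"method": "play_rows", "body": {"motion": [[[1,0,0,-6,0,0,0],[1,0,0,-12,0,0,0],[1,4,-4,-14,0,0,3],[1,8,-8,-14,0,4,6],[1,12,-12,-14,-1,8,9],[1,16,-16,-14,-2,14,12],[1,20,-20,-14,-3,20,14],[1,24,-24,-14,-4,25,16],[1,28,-28,-14,-5,30,17],[1,32,-32,-13,-5.7,34.7,17.8],[1,35.9,-36.1,-11,-5.7,34.7,17.8],[1,35.9,-36.1,-8.9,-5.7,34.7,17.8],[1,35.9,-36.1,-8.9,-5.7,34.7,17.8],[1,35.9,-36.1,-8.9,-5.7,34.7,17.8]]], "newtons": 40}}

```text
t: 2.0
tool_pos: [0.435, -0.0976, 0.3005]
tool_rot: [-2.967, -0.137, -0.936]
contact_force: [0.2, -0.5, 0.2]
opening: 0.0
```

```bash
python3 - <<'E'
from mv import *
st(); print(rel([-.17,-.115,.122],35).round(2)); print(rel([-.108,-.115,.122],35).round(2))
d=ctrl.get_image("wrist"); cv2.imwrite("pics/c_w.png",d["color"][:,:,::-1])
d=ctrl.get_image("side"); cv2.imwrite("pics/c_s.png",d["color"][:,:,::-1])
E
```

```text
t 2.0 case mm [-200.1 -116.7  300.5] F case [ 0.15 -0.53  0.21] q [-0.67 -0.92  2.25  0.42  1.35  0.81] op 0.0
[-7.78 -0.2  16.34  0.13 -0.02 -0.1 ]
[-2.7  -0.21 19.9   0.13 -0.02 -0.1 ]
```

View pics/c_w.png

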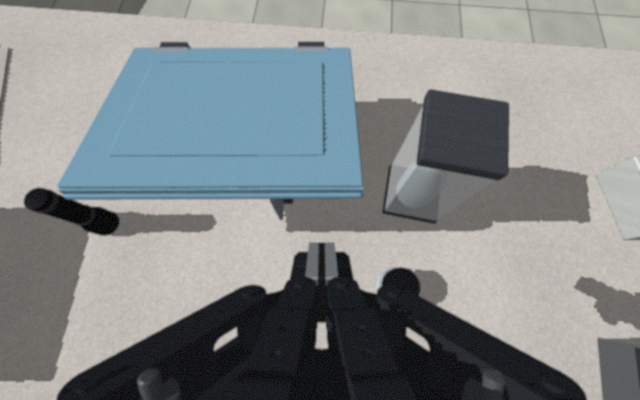

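View pics/c_s.png

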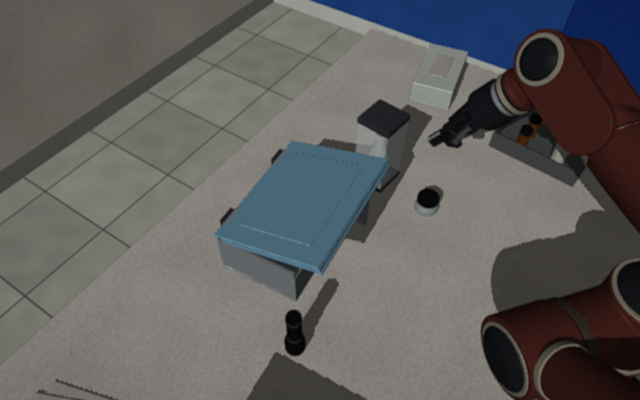

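```bash
python3 - <<'E'
from mv import *
im=cv2.imread("pics/c_w.png")
d=ctrl.get_image("wrist")
for p in ([-.06,-.15,0],[-.06,-.15,.09],[-.083,-.08,.07],[-.083,0,.07],[-.123,-.08,.156]): print(p,proj(d,c2w(V,[p])))
cv2.imwrite("pics/d_w.png",cv2.convertScaleAbs(cv2.resize(im[160:260,40:400],None,fx=2.2,fy=2.2),alpha=1.6))
E
```

```text
[-0.06, -0.15, 0] [[339.93485489 193.73078783]]
[-0.06, -0.15, 0.09] [[343.7881603  172.27010189]]
[-0.083, -0.08, 0.07] [[295.75309556 192.31485739]]
[-0.083, 0, 0.07] [[241.46374157 192.49719875]]
[-0.123, -0.08, 0.156] [[288.87988101 199.01597049]]
```

View pics/d_w.png

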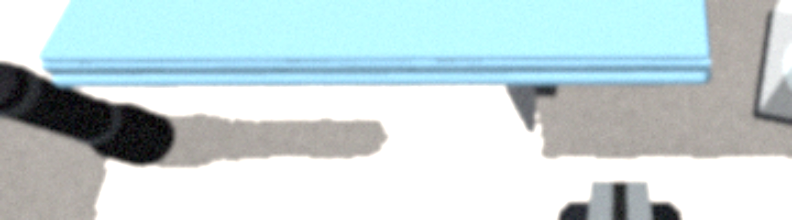

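The wrist view at (270-290, 200-215) shows a grey tab and a dark bracket below the bead, near case y ≈ -70 mm. I'll enter at y = -120 mm and confirm by feel. q2 is near its limit, so I'll descend in stages.

```bash
python3 - <<'E'
from mv import *
d=ctrl.get_image("wrist")
for y in(-.05,-.06,-.07,-.08):print(y,proj(d,c2w(V,[[-.123,y,.156],[-.123,y,.07]])).round(0).tolist())
print(rel([-.17,-.12,.21],35).round(2));print(rel([-.165,-.12,.122],35).round(2))
E
```

```text
-0.05 [[263.0, 199.0], [274.0, 219.0]]
-0.06 [[272.0, 199.0], [281.0, 219.0]]
-0.07 [[280.0, 199.0], [288.0, 219.0]]
-0.08 [[289.0, 199.0], [295.0, 219.0]]
[-2.76  0.32  9.16  0.13 -0.05 -0.08]
[-7.4   0.31 16.65  0.13 -0.05 -0.08]
```

Request:
{"method": "play_rows", "body": {"motion": [[[1,-1,-0.2,4,0,0,0],[1,-2.7,-0.3,9.0,0,0,0],[1,-2.7,-0.3,9.0,0,0,0]]]}}

```text
t: 2.58
tool_pos: [0.4623, -0.091, 0.206]
tool_rot: [-2.966, -0.134, -0.923]
contact_force: [0.7, 0.7, -0.4]
opening: -0.0001
```

```bash
python3 - <<'E'
from mv import *
st()
print(rel([-.165,-.12,.122],35).round(2))
E
```

```text
t 2.58 case mm [-172.2 -112.8  206. ] F case [ 0.81  0.66 -0.36] q [-0.59 -0.81  2.35  0.41  1.14  0.8 ] op -0.0
[-4.17  0.76  7.33 -0.15  0.41 -0.3 ]
```

Request:
{"method": "play_rows", "body": {"motion": [[[1,-2,0.4,3.6,0,0,0],[1,-4.2,0.8,7.3,-0.2,0.4,-0.3],[1,-4.2,0.8,7.3,-0.2,0.4,-0.3]]]}}

```text
t: 2.95
tool_pos: [0.4687, -0.0979, 0.1205]
tool_rot: [-2.966, -0.137, -0.929]
contact_force: [0.4, 0.5, 0.2]
opening: -0.0004
```

```bash
python3 - <<'E'
from mv import *
st()
print(rel([-.108,-.12,.122],35).round(2))
d=ctrl.get_image("wrist"); cv2.imwrite("pics/e_w.png",cv2.convertScaleAbs(d["color"][:,:,::-1],alpha=1.5))
E
```

```text
t 2.95 case mm [-166.5 -120.2  120.5] F case [0.47 0.46 0.21] q [-0.6  -0.7   2.44  0.46  0.96  0.7 ] op -0.0
[ 4.89 -0.03  3.22 -0.06  0.21 -0.16]
```

View pics/e_w.png

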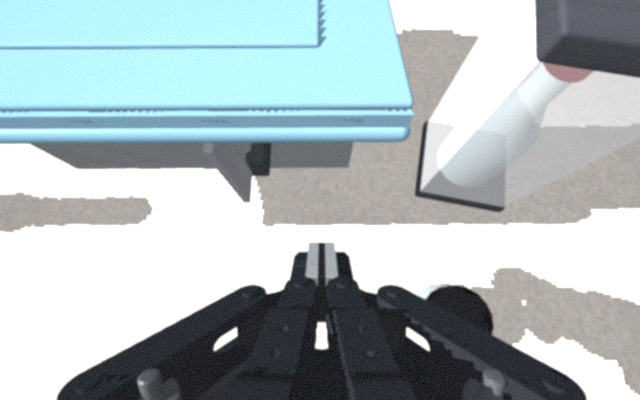

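```bash
python3 - <<'E'
from mv import *
d=ctrl.get_image("wrist")
print("tab", tocase(ray(d,(249,200),.07)), tocase(ray(d,(240,185),.09)))
print("bead end",proj(d,c2w(V,[hoodpt(.2285,.245,-.158,.012)])), "tcp",proj(d,c2w(V,[[-.108,-.12,.122]])))
E
```

```text
tab [-0.12039763 -0.06162003  0.07      ] [-0.11506235 -0.05901062  0.09      ]
bead end [[396.89682321 132.94933874]] tcp [[319.50237478 157.27083953]]
```

Request:
{"method": "play_rows", "body": {"motion": [[[1,1.6,0,1.1,0,0.2,-0.2],[1,3.3,0,2.2,0,0.2,-0.2],[1,4.8,0,3.3,0,0.2,-0.2],[1,4.8,0,3.3,0,0.2,-0.2]]]}}

```text
t: 3.55
tool_pos: [0.5278, -0.0937, 0.1256]
tool_rot: [-2.969, -0.149, -0.937]
contact_force: [-9.6, -1.2, -5.2]
opening: 0.0002
```

```bash
python3 - <<'E'
from mv import *
st()
print(rel([-.108,-.095,.120],35).round(2))
d=ctrl.get_image("wrist"); cv2.imwrite("pics/f_w.png",cv2.convertScaleAbs(d["color"][:,:,::-1],alpha=1.5))
E
```

```text
t 3.55 case mm [-107.4 -121.7  125.6] F case [-9.68 -0.26 -5.16] q [-0.5  -0.49  2.31  0.44  0.85  0.76] op 0.0
[-0.36 -2.67  0.42  0.1  -0.01  0.34]
```

View pics/f_w.png

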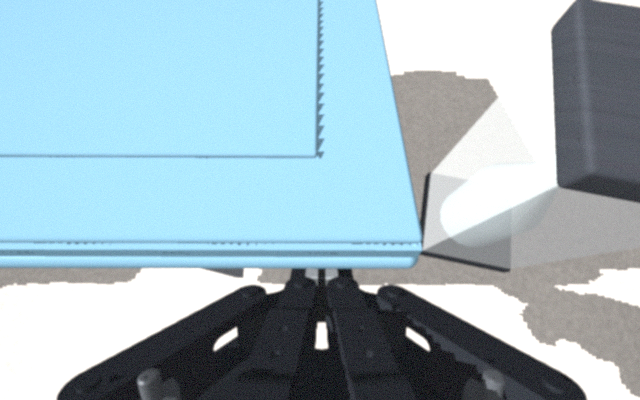

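The finger is pressing the bead with about 10 N, so I'll back off down and out.

```bash
python3 - <<'E'
from mv import *
print(rel([-.111,-.12,.112],35).round(2))
E
```

```text
[-1.1  -0.18  0.92  0.11 -0.08  0.31]
```

Request:
{"method": "play_rows", "body": {"motion": [[[1,-1.1,-0.2,0.9,0,0,0.3],[1,-1.1,-0.2,0.9,0,0,0.3]]]}}

```text
t: 3.85
tool_pos: [0.5245, -0.0926, 0.1139]
tool_rot: [-2.967, -0.14, -0.941]
contact_force: [1.0, -1.8, 1.2]
opening: 0.0002
```

```bash
python3 - <<'E'
from mv import *
st()
for n in("top","side"):
  d=ctrl.get_image(n); im=d["color"][:,:,::-1]
  im=im[120:270,200:460] if n=="top" else im[130:330,200:450]
  cv2.imwrite(f"pics/g_{n}.png",cv2.convertScaleAbs(cv2.resize(im,None,fx=3,fy=3,interpolation=cv2.INTER_CUBIC),alpha=1.5))
E
```

```text
t 3.85 case mm [-110.5 -120.3  113.9] F case [ 0.83 -1.93  1.16] q [-0.5  -0.49  2.33  0.45  0.82  0.75] op 0.0
```

View pics/g_side.png

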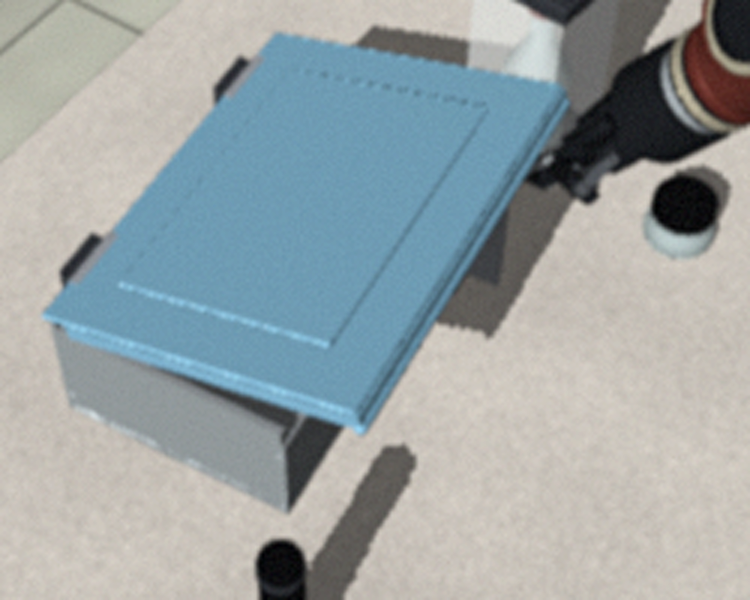

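```bash
python3 - <<'E'
from mv import *
st()
print(rel([-.108,-.096,.112],35).round(2))
E
```

```text
t 3.95 case mm [-110.1 -120.5  114.5] F case [0.74 0.15 1.06] q [-0.5  -0.49  2.33  0.45  0.82  0.75] op 0.0
[ 0.03 -2.45  0.31  0.19 -0.25  0.04]
```

Request:
{"method": "play_rows", "body": {"motion": [[[1,0,-0.8,0.2,0,0,0],[1,0,-1.6,0.2,0,0,0],[1,0.1,-2.4,0.3,0,0,0],[1,0.1,-2.4,0.3,0,0,0]]]}}

```text
t: 4.45
tool_pos: [0.5252, -0.0677, 0.1124]
tool_rot: [-2.966, -0.143, -0.942]
contact_force: [0.1, 0.7, -0.4]
opening: 0.0001
```

```bash
python3 - <<'E'
from mv import *
st()
print(rel([-.108,-.086,.112],35).round(2))
E
```

```text
t 4.45 case mm [-107.5  -95.5  112.4] F case [ 0.14  0.67 -0.42] q [-0.44 -0.51  2.35  0.42  0.8   0.82] op 0.0
[-0.06 -0.95  0.    0.14 -0.24  0.11]
```

Request:
{"method": "play_rows", "body": {"motion": [[[1,0,-0.4,0,0,0,0],[1,0,-0.8,0,0,0,0],[1,0,-0.8,0,0,0,0]]]}}

```text
t: 4.82
tool_pos: [0.5243, -0.0595, 0.1123]
tool_rot: [-2.966, -0.143, -0.942]
contact_force: [0.6, 0.8, -0.2]
opening: -0.0002
```

```bash
python3 - <<'E'
from mv import *
st()
E
```

```text
t 4.83 case mm [-107.5  -87.3  112.3] F case [ 0.64  0.74 -0.22] q [-0.42 -0.52  2.35  0.4   0.8   0.85] op -0.0
```

Request:
{"method": "play_rows", "body": {"motion": [[[1,0,-0.4,0,0,0,0],[1,0,-0.8,0,0,0,0],[1,0,-0.8,0,0,0,0]]]}}

```text
t: 5.2
tool_pos: [0.5235, -0.0512, 0.1122]
tool_rot: [-2.966, -0.144, -0.942]
contact_force: [-0.2, 0.1, 0.0]
opening: 0.0001
```

```bash
python3 - <<'E'
from mv import *
st()
print(rel([-.108,-.07,.112],35).round(2))
E
```

```text
t 5.2 case mm [-107.5  -78.9  112.2] F case [-0.2   0.11  0.03] q [-0.4  -0.53  2.36  0.39  0.79  0.87] op 0.0
[-0.05 -0.89 -0.01  0.11 -0.24  0.16]
```

Request:
{"method": "play_rows", "body": {"motion": [[[1,0,-0.25,0,0,0,0],[1,0,-0.5,0,0,0,0],[1,0,-0.5,0,0,0,0]]]}}

```text
t: 5.58
tool_pos: [0.5231, -0.0461, 0.1123]
tool_rot: [-2.966, -0.144, -0.942]
contact_force: [-0.0, -0.5, 0.3]
opening: 0.0002
```

```bash
python3 - <<'E'
from mv import *
st()
E
```

```text
t 5.58 case mm [-107.5  -73.8  112.3] F case [-0.05 -0.48  0.27] q [-0.38 -0.53  2.36  0.38  0.79  0.89] op 0.0
```

Request:
{"method": "play_rows", "body": {"motion": [[[1,0,-0.25,0,0,0,0],[1,0,-0.5,0,0,0,0],[1,0,-0.5,0,0,0,0]]]}}

```text
t: 5.95
tool_pos: [0.5227, -0.041, 0.1123]
tool_rot: [-2.966, -0.145, -0.943]
contact_force: [1.6, -1.3, -0.9]
opening: 0.0002
```

```bash
python3 - <<'E'
from mv import *
st();st()
E
```

```text
t 5.95 case mm [-107.4  -68.8  112.3] F case [ 1.46 -1.45 -0.93] q [-0.37 -0.54  2.37  0.37  0.79  0.91] op 0.0
t 5.95 case mm [-107.4  -68.8  112.3] F case [ 1.46 -1.45 -0.93] q [-0.37 -0.54  2.37  0.37  0.79  0.91] op 0.0
```

Request:
{"method": "play_rows", "body": {"motion": [[[1,0,-0.25,0,0,0,0],[1,0,-0.5,0,0,0,0],[1,0,-0.5,0,0,0,0]]]}}

```text
t: 6.32
tool_pos: [0.5223, -0.036, 0.1125]
tool_rot: [-2.966, -0.145, -0.944]
contact_force: [0.9, -2.7, -0.2]
opening: 0.0
```

```bash
python3 - <<'E'
from mv import *
st()
E
```

```text
t 6.33 case mm [-107.3  -63.7  112.5] F case [ 0.67 -2.83 -0.17] q [-0.36 -0.54  2.37  0.36  0.78  0.93] op 0.0
```

Request:
{"method": "play_rows", "body": {"motion": [[[1,0,-0.25,0,0,0,0],[1,0,-0.4,0,0,0,0],[1,0,-0.4,0,0,0,0]]]}}

```text
t: 6.7
tool_pos: [0.522, -0.032, 0.1126]
tool_rot: [-2.966, -0.145, -0.944]
contact_force: [1.0, -3.7, -0.2]
opening: 0.0001
```

```bash
python3 - <<'E'
from mv import *
st()
d=ctrl.get_image("wrist"); cv2.imwrite("pics/h_w.png",cv2.convertScaleAbs(d["color"][:,:,::-1],alpha=1.5))
E
```

```text
t 6.7 case mm [-107.3  -59.7  112.6] F case [ 0.68 -3.77 -0.18] q [-0.35 -0.55  2.37  0.36  0.78  0.94] op 0.0
```

View pics/h_w.png

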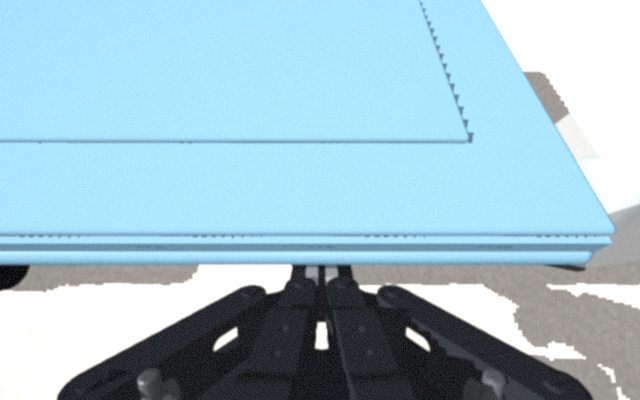

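Request:
{"method": "play_rows", "body": {"motion": [[[1,0,-0.3,0,0,0,0],[1,0,-0.6,0,0,0,0],[1,0,-0.7,0,0,0,0],[1,0,-0.7,0,0,0,0]]]}}

```text
t: 7.25
tool_pos: [0.5212, -0.0251, 0.1125]
tool_rot: [-2.967, -0.146, -0.944]
contact_force: [0.8, -5.6, 0.0]
opening: 0.0004
```

```bash
python3 - <<'E'
from mv import *
st()
E
```

```text
t 7.25 case mm [-107.4  -52.7  112.5] F case [ 0.3  -5.7   0.03] q [-0.33 -0.55  2.37  0.34  0.78  0.97] op 0.0
```

Request:
{"method": "play_rows", "body": {"motion": [[[1,0,-0.2,0,0,0,0],[1,0,-0.35,0,0,0,0],[1,0,-0.35,0,0,0,0]]]}}

```text
t: 7.62
tool_pos: [0.5208, -0.0217, 0.1124]
tool_rot: [-2.968, -0.146, -0.944]
contact_force: [0.8, -5.5, 0.6]
opening: -0.0003
```

```bash
python3 - <<'E'
from mv import *
st()
for z in (.125,.13,.135,.14): print(z,rel([-.107,-.048,z],35).round(2))
E
```

```text
t 7.62 case mm [-107.5  -49.3  112.4] F case [ 0.31 -5.56  0.63] q [-0.32 -0.56  2.38  0.33  0.77  0.98] op -0.0
0.125 [ 0.77 -0.12 -1.    0.19 -0.27  0.26]
0.13 [ 1.06 -0.12 -1.41  0.19 -0.27  0.26]
0.135 [ 1.34 -0.12 -1.82  0.19 -0.27  0.26]
0.14 [ 1.63 -0.12 -2.22  0.19 -0.27  0.26]
```

Request:
{"method": "play_rows", "body": {"motion": [[[1,0.3,-0.1,-0.4,0,0,0.2],[1,0.6,-0.15,-0.8,0,0,0.2],[1,0.85,-0.15,-1.2,0,0,0.2],[1,0.95,-0.15,-1.3,0,0,0.2]]]}}

```text
t: 8.12
tool_pos: [0.5189, -0.0197, 0.1259]
tool_rot: [-2.969, -0.142, -0.934]
contact_force: [-1.5, -5.6, -3.3]
opening: -0.0004
```

```bash
python3 - <<'E'
from mv import *
st()
for z in (.135,.14,.145,.15): print(z,rel([-.107,-.048,z],35).round(2))
d=ctrl.get_image("side"); im=d["color"][:,:,::-1][130:330,200:450]
cv2.imwrite(f"pics/i_side.png",cv2.convertScaleAbs(cv2.resize(im,None,fx=3,fy=3,interpolation=cv2.INTER_CUBIC),alpha=1.5))
E
```

```text
t 8.12 case mm [-109.2  -47.1  125.9] F case [-2.02 -5.44 -3.32] q [-0.31 -0.58  2.37  0.32  0.81  1.01] op -0.0
0.135 [ 0.7   0.09 -0.62  0.13  0.07  0.09]
0.14 [ 0.99  0.09 -1.03  0.13  0.07  0.09]
0.145 [ 1.27  0.09 -1.44  0.13  0.07  0.09]
0.15 [ 1.56  0.09 -1.85  0.13  0.07  0.09]
```

View pics/i_side.png

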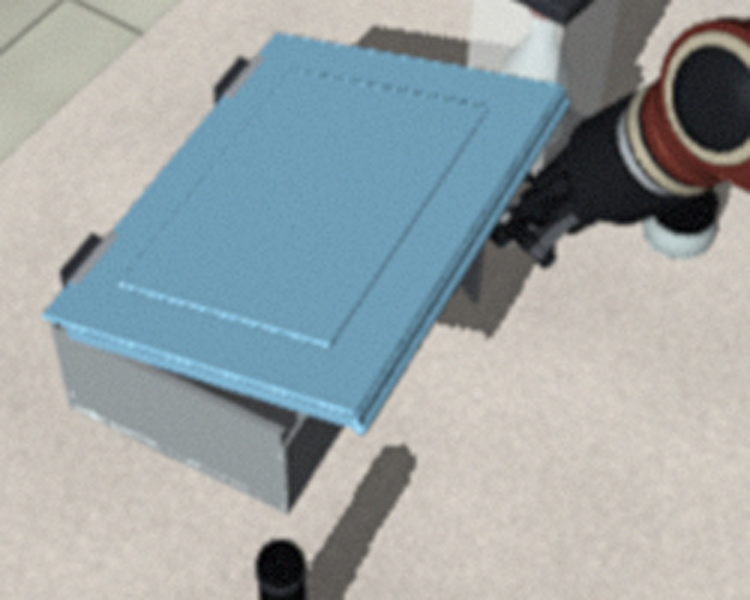

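Request:
{"method": "play_rows", "body": {"motion": [[[1,0.35,0.1,-0.35,0,0,0],[1,0.65,0.15,-0.65,0,0,0],[1,0.95,0.2,-1.0,0,0,0],[1,1.0,0.2,-1.1,0,0,0]]]}}

```text
t: 8.68
tool_pos: [0.5178, -0.0204, 0.1359]
tool_rot: [-2.971, -0.144, -0.919]
contact_force: [-3.1, -3.0, -8.7]
opening: -0.0
```

```bash
python3 - <<'E'
from mv import *
st()
for z in (.145,.15,.155,.16): print(z,rel([-.107,-.048,z],35).round(2))
d=ctrl.get_image("side"); im=d["color"][:,:,::-1][130:330,200:450]
cv2.imwrite(f"pics/j_side.png",cv2.convertScaleAbs(cv2.resize(im,None,fx=3,fy=3,interpolation=cv2.INTER_CUBIC),alpha=1.5))
E
```

```text
t 8.68 case mm [-110.3  -47.7  135.9] F case [-3.32 -2.66 -8.72] q [-0.32 -0.59  2.35  0.31  0.85  1.01] op -0.0
0.145 [ 0.79  0.03 -0.56 -0.06  0.61  0.08]
0.15 [ 1.07  0.03 -0.97 -0.06  0.61  0.08]
0.155 [ 1.35  0.03 -1.38 -0.06  0.61  0.08]
0.16 [ 1.63  0.03 -1.8  -0.06  0.61  0.08]
```

View pics/j_side.png

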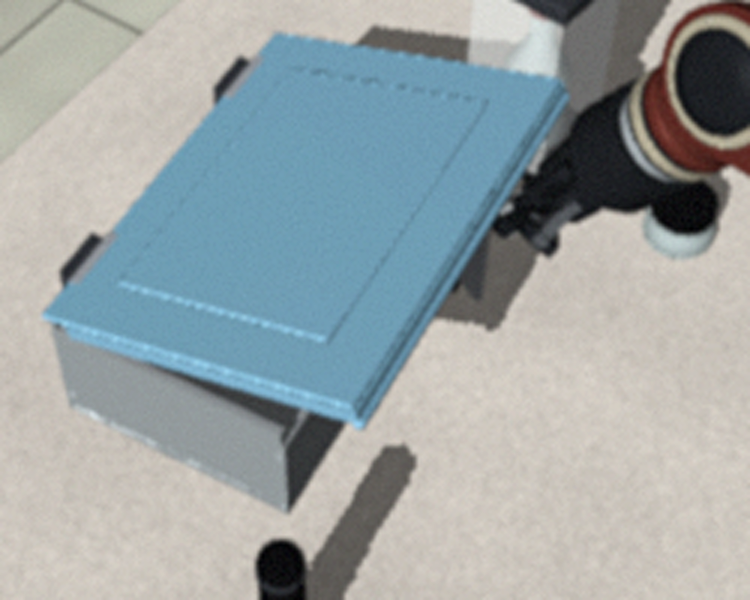

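```bash
python3 - <<'E'
from mv import *
d=ctrl.get_image("side")
f=lambda a:(np.array(a)+.5)/3-.5+np.array([200,130])
print(f([360,412]),f([568,82]))
for th in (.2285,.24,.25,.26,.27,.28,.3): print(th,proj(d,c2w(V,[hoodpt(th,.25,.161),hoodpt(th,.25,-.161)])).round(1).tolist())
E
```

```text
[319.66666667 267.        ] [389. 157.]
0.2285 [[319.6, 269.0], [389.1, 159.1]]
0.24 [[319.3, 268.1], [388.9, 158.1]]
0.25 [[319.0, 267.2], [388.8, 157.2]]
0.26 [[318.7, 266.4], [388.7, 156.3]]
0.27 [[318.4, 265.5], [388.5, 155.4]]
0.28 [[318.1, 264.6], [388.3, 154.5]]
0.3 [[317.5, 262.8], [388.0, 152.7]]
```

Request:
{"method": "play_rows", "body": {"motion": [[[1,0.6,-0.05,-0.3,0,0.6,0],[1,0.8,-0.1,-0.55,0,0.6,0],[1,0.8,-0.1,-0.55,0,0.6,0]]]}}

```text
t: 9.15
tool_pos: [0.519, -0.0185, 0.1423]
tool_rot: [-2.967, -0.145, -0.924]
contact_force: [-10.3, -5.2, -2.9]
opening: 0.0001
```

```bash
python3 - <<'E'
from mv import *
st()
for z in (.145,.15,.155,.16): print(z,rel([-.107,-.048,z],35).round(2))
d=ctrl.get_image("side"); im=d["color"][:,:,::-1][130:330,200:450]
cv2.imwrite(f"pics/k_side.png",cv2.convertScaleAbs(cv2.resize(im,None,fx=3,fy=3,interpolation=cv2.INTER_CUBIC),alpha=1.5))
E
```

```text
t 9.15 case mm [-109.   -46.   142.3] F case [-10.72  -4.19  -2.9 ] q [-0.31 -0.6   2.35  0.31  0.86  1.02] op 0.0
0.145 [ 0.32  0.2  -0.11 -0.17  0.4   0.1 ]
0.15 [ 0.6   0.2  -0.52 -0.17  0.4   0.1 ]
0.155 [ 0.88  0.2  -0.93 -0.17  0.4   0.1 ]
0.16 [ 1.17  0.2  -1.35 -0.17  0.4   0.1 ]
```

View pics/k_side.png

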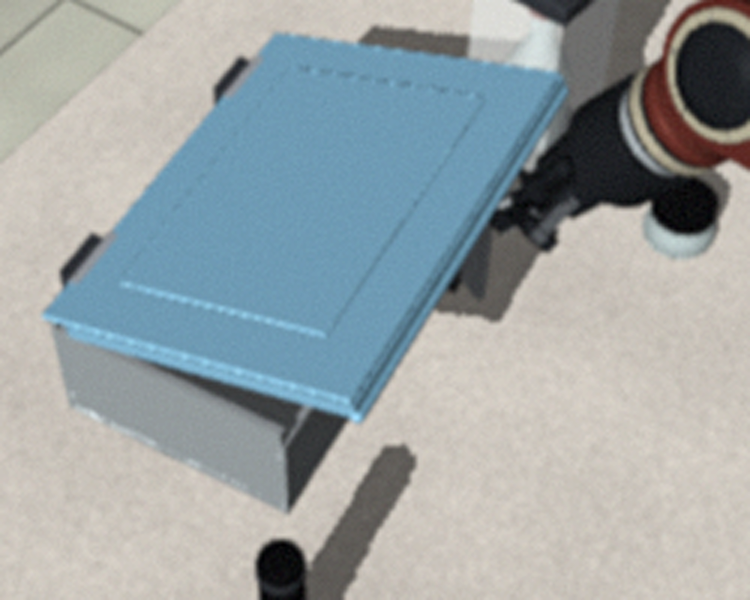

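```bash
cat > plan.py <<'E'
from mv import *
def tcp(th,depth,perp=.0165,t=35):
    t=np.radians(t); b=hoodpt(th,.245,0,.012); dz=(perp+depth*np.cos(t))/np.sin(t)
    return np.array([b[0]+depth,-.047,b[2]-dz])
E
python3 - <<'E'
from plan import *
st()
for th,dp in zip(np.linspace(.28,.52,13),np.linspace(.010,.016,13)): print(round(th,2),tcp(th,dp).round(4),rel(tcp(th,dp),35).round(2))
E
```

```text
t 9.2 case mm [-109.   -46.   142.4] F case [-11.43  -4.53  -3.51] q [-0.31 -0.6   2.35  0.31  0.86  1.02] op 0.0
0.28 [-0.1088 -0.047   0.1431] [ 0.05  0.1  -0.05 -0.17  0.4   0.1 ]
0.3 [-0.1071 -0.047   0.1472] [ 0.42  0.1  -0.29 -0.17  0.4   0.1 ]
0.32 [-0.1053 -0.047   0.1512] [ 0.8   0.1  -0.52 -0.17  0.4   0.1 ]
0.34 [-0.1035 -0.047   0.1552] [ 1.18  0.1  -0.74 -0.17  0.4   0.1 ]
0.36 [-0.1015 -0.047   0.1592] [ 1.56  0.1  -0.96 -0.17  0.4   0.1 ]
0.38 [-0.0995 -0.047   0.1631] [ 1.96  0.1  -1.16 -0.17  0.4   0.1 ]
0.4 [-0.0973 -0.047   0.167 ] [ 2.35  0.1  -1.36 -0.17  0.4   0.1 ]
0.42 [-0.0951 -0.047   0.1709] [ 2.76  0.1  -1.56 -0.17  0.4   0.1 ]
0.44 [-0.0928 -0.047   0.1747] [ 3.17  0.1  -1.74 -0.17  0.4   0.1 ]
0.46 [-0.0904 -0.047   0.1785] [ 3.58  0.1  -1.92 -0.17  0.4   0.1 ]
0.48 [-0.0879 -0.047   0.1823] [ 4.    0.1  -2.08 -0.17  0.4   0.1 ]
0.5 [-0.0853 -0.047   0.186 ] [ 4.43  0.1  -2.24 -0.17  0.4   0.1 ]
0.52 [-0.0826 -0.047   0.1897] [ 4.86  0.1  -2.39 -0.17  0.4   0.1 ]
```

Request:
{"method": "play_rows", "body": {"motion": [[[1,0.3,0.05,-0.35,0,0.3,0],[1,0.55,0.05,-0.65,0,0.3,0],[1,0.8,0.05,-0.95,0,0.3,0],[1,1.1,0.05,-1.2,0,0.3,0],[1,1.5,0.05,-1.35,0,0.3,0],[1,1.9,0.05,-1.5,0,0.3,0],[1,2.35,0.05,-1.65,0,0.3,0],[1,2.8,0.05,-1.75,0,0.3,0]]]}}

```text
t: 10.2
tool_pos: [0.5309, -0.0176, 0.1728]
tool_rot: [-2.966, -0.148, -0.925]
contact_force: [-19.0, -1.0, 1.8]
opening: 0.0003
```

```bash
python3 - <<'E'
from plan import *
st()
d=ctrl.get_image("side"); im=d["color"][:,:,::-1][130:330,200:450]
cv2.imwrite(f"pics/l_side.png",cv2.convertScaleAbs(cv2.resize(im,None,fx=3,fy=3,interpolation=cv2.INTER_CUBIC),alpha=1.5))
for th in np.arange(.3,.55,.02): print(round(th,2),((proj(d,c2w(V,[hoodpt(th,.25,.161),hoodpt(th,.25,-.161)]))-[200,130]+.5)*3-.5).round(0).tolist())
E
```

```text
t 10.2 case mm [-97.  -46.2 172.8] F case [-19.02   0.82   1.84] q [-0.3  -0.59  2.29  0.29  0.9   1.05] op 0.0
0.3 [[353.0, 399.0], [565.0, 69.0]]
0.32 [[351.0, 394.0], [564.0, 64.0]]
0.34 [[349.0, 389.0], [562.0, 58.0]]
0.36 [[346.0, 383.0], [561.0, 53.0]]
0.38 [[344.0, 377.0], [559.0, 47.0]]
0.4 [[341.0, 372.0], [558.0, 42.0]]
0.42 [[338.0, 366.0], [556.0, 36.0]]
0.44 [[335.0, 360.0], [554.0, 30.0]]
0.46 [[332.0, 354.0], [552.0, 25.0]]
0.48 [[328.0, 349.0], [549.0, 19.0]]
0.5 [[325.0, 343.0], [547.0, 13.0]]
0.52 [[321.0, 337.0], [544.0, 7.0]]
0.54 [[317.0, 331.0], [542.0, 2.0]]
```

View pics/l_side.png

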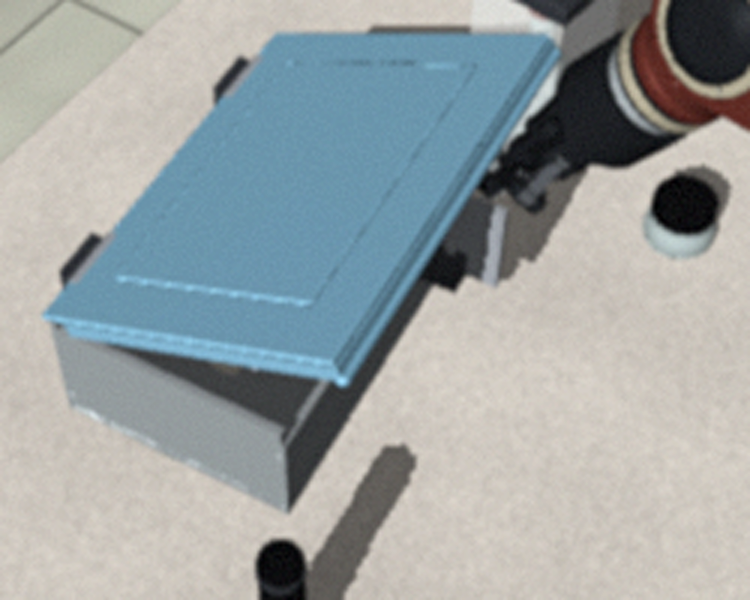

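```bash
python3 - <<'E'
from plan import *
for a in [(.012,.022,35),(.012,.022,42),(.012,.022,50),(.022,.020,50)]:
    p=tcp(.42,a[0],a[1],a[2]); print(a,p.round(4),rel(p,a[2]).round(2))
E
```

```text
(0.012, 0.022, 35) [-0.0966 -0.047   0.1635] [-0.62  0.07  0.83 -0.2   0.22  0.18]
(0.012, 0.022, 42) [-0.0966 -0.047   0.1727] [-0.1   0.07  0.07 -0.21  7.22  0.17]
(0.012, 0.022, 50) [-0.0966 -0.047   0.1802] [ 0.33  0.07 -0.54 -0.23 15.22  0.15]
(0.022, 0.02, 50) [-0.0866 -0.047   0.1744] [ 0.82  0.07  0.51 -0.23 15.22  0.15]
```

Request:
{"method": "play_rows", "body": {"motion": [[[1,-0.4,0,-0.1,0,0,0],[1,-0.7,0,-0.15,0,2,0],[1,-0.4,0,-0.2,0,7,0],[1,0,0,-0.3,0,12,0],[1,0.2,0,-0.3,0,15,0],[1,0.5,0,0,0,15,0],[1,0.7,0,0.4,0,15,0],[1,0.7,0,0.4,0,15,0]]]}}

```text
t: 11.25
tool_pos: [0.5404, -0.0168, 0.1753]
tool_rot: [-2.808, -0.14, -1.303]
contact_force: [-0.2, -0.4, -0.8]
opening: -0.0003
```

```bash
python3 - <<'E'
from plan import *
st()
for th,dp in zip(np.arange(.42,.82,.04),np.linspace(.022,.018,10)): print(round(th,2),tcp(th,dp,.017,50).round(4),rel(tcp(th,dp,.017,50),50).round(2))
d=ctrl.get_image("side"); im=d["color"][:,:,::-1][130:330,200:450]
cv2.imwrite(f"pics/m_side.png",cv2.convertScaleAbs(cv2.resize(im,None,fx=3,fy=3,interpolation=cv2.INTER_CUBIC),alpha=1.5))
E
```

```text
t 11.25 case mm [-87.5 -46.3 175.3] F case [-0.25 -0.35 -0.82] q [-0.36 -0.72  2.45  0.57  0.68  0.8 ] op -0.0
0.42 [-0.0866 -0.047   0.1783] [ 0.29  0.07 -0.12 -0.25  0.2   0.14]
0.46 [-0.0833 -0.047   0.1877] [ 1.22  0.07 -0.48 -0.25  0.2   0.14]
0.5 [-0.0796 -0.047   0.197 ] [ 2.17  0.07 -0.8  -0.25  0.2   0.14]
0.54 [-0.0756 -0.047   0.2061] [ 3.12  0.07 -1.08 -0.25  0.2   0.14]
0.58 [-0.0713 -0.047   0.2151] [ 4.09  0.07 -1.33 -0.25  0.2   0.14]
0.62 [-0.0666 -0.047   0.2238] [ 5.06  0.08 -1.53 -0.25  0.2   0.14]
0.66 [-0.0616 -0.047   0.2323] [ 6.03  0.08 -1.7  -0.25  0.2   0.14]
0.7 [-0.0562 -0.047   0.2406] [ 7.01  0.08 -1.83 -0.25  0.2   0.14]
0.74 [-0.0506 -0.047   0.2487] [ 7.99  0.08 -1.92 -0.25  0.2   0.14]
0.78 [-0.0446 -0.047   0.2565] [ 8.97  0.08 -1.96 -0.25  0.2   0.14]
```

View pics/m_side.png

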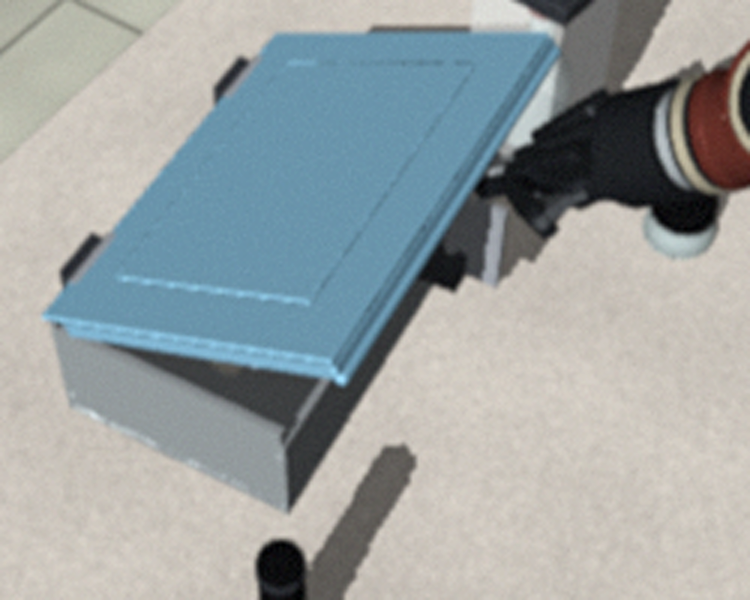

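The hood stays at about 0.42 by itself and the finger is clear of it. Lifting on, more steeply upwards.

Request:
{"method": "play_rows", "body": {"motion": [[[1,0.3,0,-0.15,0,0,0],[1,0.75,0,-0.35,0,0,0],[1,1.2,0,-0.55,0,0,0],[1,1.65,0,-0.7,0,0,0],[1,2.15,0,-0.9,0,0,0],[1,2.65,0,-1.05,0,0,0],[1,3.1,0,-1.2,0,0,0],[1,3.6,0,-1.3,0,0,0],[1,4.1,0,-1.45,0,0,0],[1,4.1,0,-1.45,0,0,0]]]}}

```text
t: 12.55
tool_pos: [0.5561, -0.0153, 0.2171]
tool_rot: [-2.807, -0.14, -1.306]
contact_force: [-1.0, 0.4, -3.3]
opening: 0.0003
```

```bash
python3 - <<'E'
from plan import *
st()
d=ctrl.get_image("side"); im=d["color"][:,:,::-1][90:290,200:450]
cv2.imwrite(f"pics/n_side.png",cv2.convertScaleAbs(cv2.resize(im,None,fx=3,fy=3,interpolation=cv2.INTER_CUBIC),alpha=1.5))
for th in np.arange(.46,.82,.04): print(round(th,2),rel(tcp(th,.02,.0165,50),50).round(2)[:3],((proj(d,c2w(V,[hoodpt(th,.25,.161),hoodpt(th,.25,-.161)]))-[200,90]+.5)*3-.5).round(0).tolist())
E
```

```text
t 12.55 case mm [-71.7 -46.3 217.1] F case [-1.    0.5  -3.31] q [-0.34 -0.71  2.37  0.52  0.73  0.87] op 0.0
0.46 [-2.94  0.06  0.76] [[332.0, 474.0], [552.0, 145.0]]
0.5 [-2.    0.06  0.5 ] [[325.0, 463.0], [547.0, 133.0]]
0.54 [-1.04  0.06  0.28] [[317.0, 451.0], [542.0, 122.0]]
0.58 [-0.08  0.07  0.09] [[309.0, 438.0], [536.0, 110.0]]
0.62 [ 0.89  0.07 -0.05] [[300.0, 426.0], [530.0, 98.0]]
0.66 [ 1.87  0.07 -0.16] [[291.0, 414.0], [523.0, 87.0]]
0.7 [ 2.85  0.07 -0.23] [[281.0, 401.0], [516.0, 75.0]]
0.74 [ 3.83  0.07 -0.26] [[271.0, 389.0], [508.0, 64.0]]
0.78 [ 4.81  0.08 -0.24] [[260.0, 376.0], [500.0, 52.0]]
```

View pics/n_side.png

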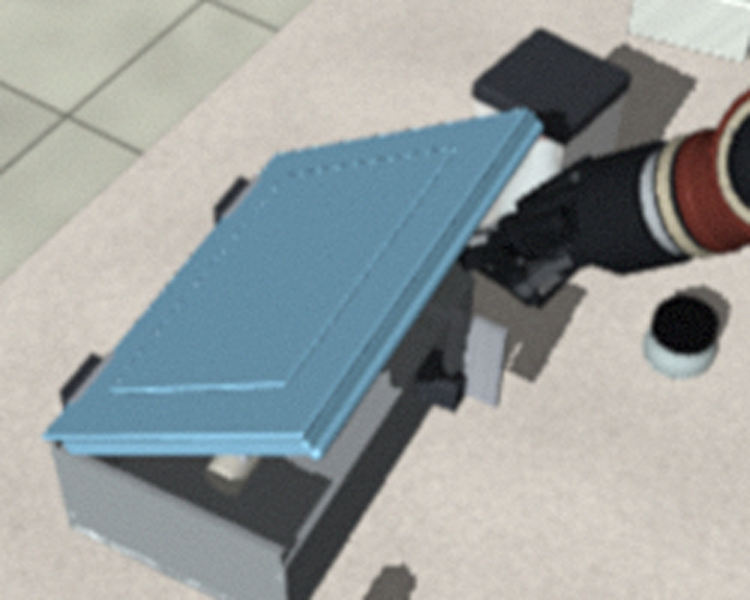

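The hood is at about 0.58-0.59 (front-left corner at crop (308,438)) with only 3 N on the hand. Continuing to 0.785.

Request:
{"method": "play_rows", "body": {"motion": [[[1,0.4,0,-0.05,0,0,0],[1,0.9,0,-0.1,0,0,0],[1,1.4,0,-0.15,0,0,0],[1,1.9,0,-0.2,0,0,0],[1,2.4,0,-0.25,0,0,0],[1,2.9,0,-0.3,0,0,0],[1,3.4,0,-0.3,0,0,0],[1,3.9,0,-0.35,0,0,0],[1,4.4,0,-0.35,0,0,0],[1,4.7,0,-0.35,0,0,0],[1,4.7,0,-0.35,0,0,0]]]}}

```text
t: 13.98
tool_pos: [0.584, -0.0127, 0.2562]
tool_rot: [-2.806, -0.139, -1.308]
contact_force: [-2.6, 0.5, -2.1]
opening: -0.0002
```

```bash
python3 - <<'E'
from plan import *
st()
d=ctrl.get_image("side"); im=d["color"][:,:,::-1][90:290,200:450]
cv2.imwrite(f"pics/o_side.png",cv2.convertScaleAbs(cv2.resize(im,None,fx=3,fy=3,interpolation=cv2.INTER_CUBIC),alpha=1.5))
for th in np.arange(.66,.88,.02): print(round(th,2),rel(tcp(th,.02,.0165,50),50).round(2)[:3],((proj(d,c2w(V,[hoodpt(th,.25,.161),hoodpt(th,.25,-.161)]))-[200,90]+.5)*3-.5).round(0).tolist())
E
```

```text
t 13.97 case mm [-43.7 -46.4 256.2] F case [-2.5   0.78 -2.14] q [-0.31 -0.64  2.27  0.47  0.74  0.94] op -0.0
0.66 [-2.92  0.05  0.21] [[291.0, 414.0], [523.0, 87.0]]
0.68 [-2.43  0.06  0.17] [[286.0, 407.0], [519.0, 81.0]]
0.7 [-1.94  0.06  0.14] [[281.0, 401.0], [516.0, 75.0]]
0.72 [-1.45  0.06  0.12] [[276.0, 395.0], [512.0, 70.0]]
0.74 [-0.96  0.06  0.11] [[271.0, 389.0], [508.0, 64.0]]
0.76 [-0.47  0.06  0.12] [[265.0, 382.0], [504.0, 58.0]]
0.78 [0.02 0.06 0.13] [[260.0, 376.0], [500.0, 52.0]]
0.8 [0.51 0.06 0.15] [[254.0, 370.0], [495.0, 47.0]]
0.82 [1.   0.06 0.18] [[248.0, 364.0], [491.0, 41.0]]
0.84 [1.49 0.07 0.22] [[242.0, 357.0], [486.0, 36.0]]
0.86 [1.97 0.07 0.27] [[236.0, 351.0], [482.0, 30.0]]
```

View pics/o_side.png

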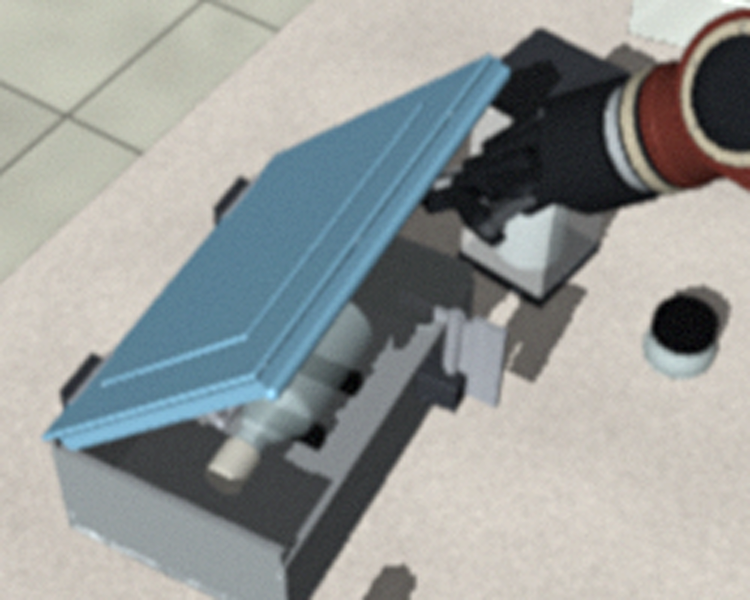

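Request:
{"method": "play_rows", "body": {"motion": [[[1,-0.5,0,0,0,0,0],[1,-1.2,0,-0.3,0,0,0],[1,-1.8,0,-1.5,0,0,0],[1,-2.2,0,-3.5,0,0,0],[1,-2.8,0,-6,0,0,0],[1,-3,0,-9,0,0,0],[1,-3,0,-12,0,0,0],[1,-3,0,-12,0,0,0],[1,-3,0,-12,0,0,0]]]}}

```text
t: 15.15
tool_pos: [0.4878, -0.0264, 0.3107]
tool_rot: [-2.808, -0.141, -1.298]
contact_force: [-0.3, -0.9, -0.3]
opening: 0.0002
```

```bash
python3 - <<'E'
from plan import *
st()
d=ctrl.get_image("side"); im=d["color"][:,:,::-1][90:290,200:450]
cv2.imwrite(f"pics/p_side.png",cv2.convertScaleAbs(cv2.resize(im,None,fx=3,fy=3,interpolation=cv2.INTER_CUBIC),alpha=1.5))
d=ctrl.get_image("top"); cv2.imwrite("pics/p_top.png",d["color"][:,:,::-1])
E
```

```text
t 15.15 case mm [-140.8  -50.9  310.7] F case [-0.43 -0.87 -0.32] q [-0.47 -1.01  2.36  0.49  1.07  0.92] op 0.0
```

View pics/p_side.png

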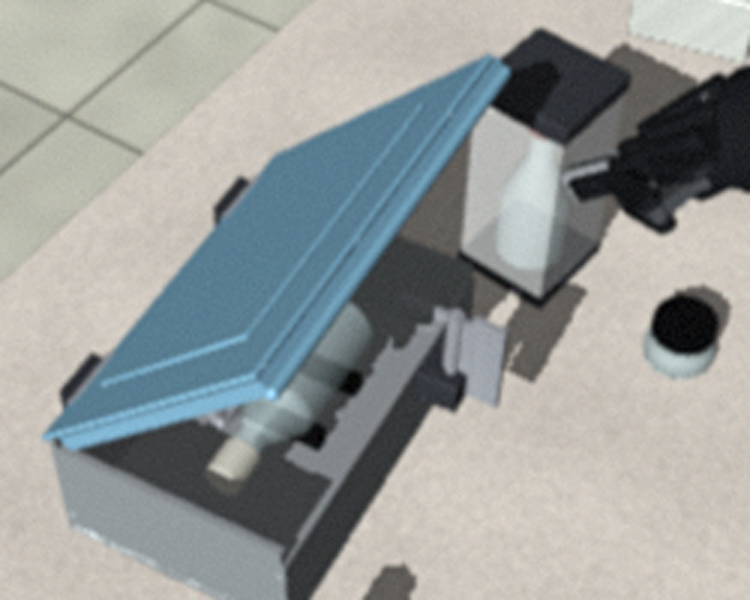

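View pics/p_top.png

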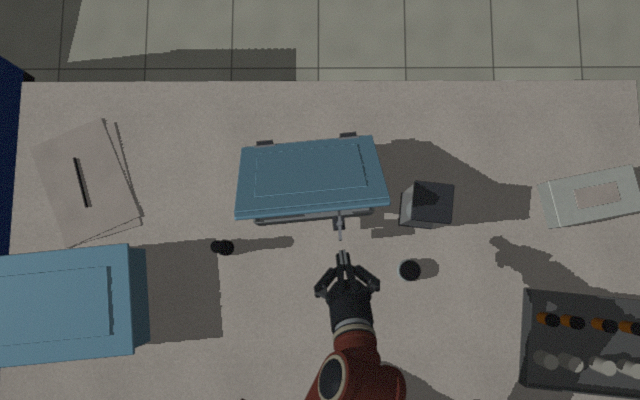

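q2 is at its limit (-1.01), so I'll ease off it by lowering the free hand.

Request:
{"method": "play_rows", "body": {"motion": [[[1,-1.5,0,1.2,0,0,0],[1,-3,0,2.5,0,0,0],[1,-3,0,2.5,0,0,0]]]}}

```text
t: 15.62
tool_pos: [0.488, -0.0257, 0.2665]
tool_rot: [-2.809, -0.141, -1.287]
contact_force: [0.3, -1.1, 0.7]
opening: 0.0
```

```bash
python3 - <<'E'
from plan import *
st()
a=cv2.imread("pics/a_top.png").astype(int); d=ctrl.get_image("top"); b=d["color"][:,:,::-1].astype(int)
for n,(x,y) in dict(torch=(222,247),jar=(410,270),disp=(428,203)).items():
  print(n,abs(a-b)[y-14:y+15,x-16:x+17].mean())
d=ctrl.get_image("side"); im=d["color"][:,:,::-1]; cv2.imwrite("pics/q_side.png",im)
print(ctrl.get_obs()["q"][1])
E
```

```text
t 15.62 case mm [-140.5  -50.2  266.5] F case [ 0.21 -1.1   0.71] q [-0.47 -1.01  2.43  0.51  1.01  0.89] op 0.0
torch 6.466039707419018
jar 6.433646812957158
disp 8.726924416579589
-1.0098493383862028
```

View pics/q_side.png

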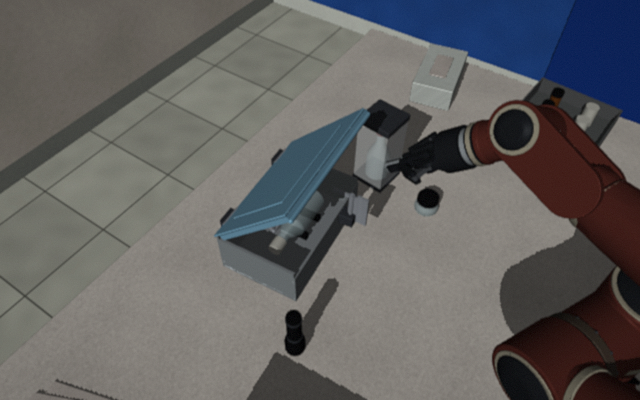

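Request:
{"method": "play_rows", "body": {"motion": [[[1,0,0,0,0,-7,0],[1,0,0,0,0,-14,0],[1,0,0,0,0,-22,0],[1,0,0,0,0,-22,0],[1,0,0,0,0,-22,0]]]}}

```text
t: 16.35
tool_pos: [0.4886, -0.0261, 0.2702]
tool_rot: [-3.02, -0.154, -0.741]
contact_force: [0.0, 0.9, 0.4]
opening: -0.0002
```

```bash
python3 - <<'E'
from plan import *
st()
for n in("side","top"):
  d=ctrl.get_image(n); im=d["color"][:,:,::-1]; cv2.imwrite(f"pics/r_{n}.png",im)
A=cv2.imread("pics/a_top.png");B=im
cv2.imwrite("pics/r_cmp.png",cv2.resize(np.vstack([A[150:290,200:460],B[150:290,200:460]]),None,fx=2.1,fy=2.1))
E
```

```text
t 16.35 case mm [-139.9  -50.6  270.2] F case [0.12 0.9  0.37] q [-0.33 -0.69  2.16  0.21  1.24  1.12] op -0.0
```

View pics/r_cmp.png

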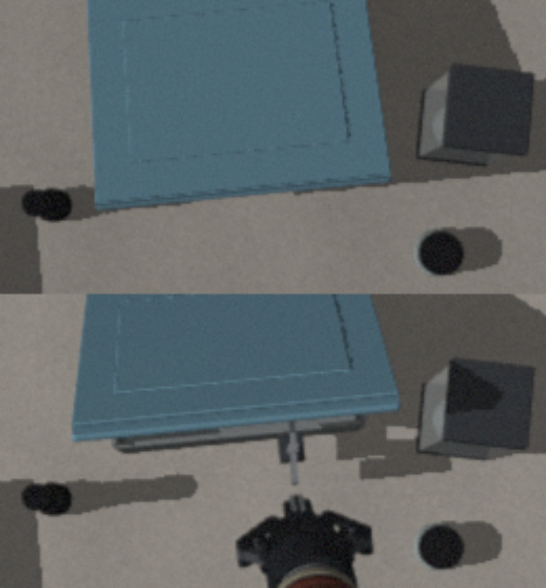

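View pics/r_side.png

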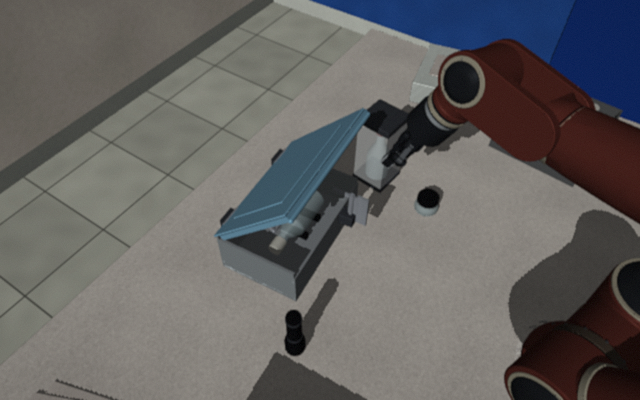

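The hood is steady at about 45° with the hand clear, and the bystanders haven't moved. Handing in.

```bash
python3 -c "
from station import ctrl
print(ctrl.finish_job())"
```

```text
the job is handed in; nothing more can be done
None
```

The hood is open at about 45° and stays there by itself. I took the hand away and handed the job in at about 16.4 s. No verdict was reported.

- **Finding the catch:** the wrist camera showed the tab at about 60 mm to the -y side of the middle. I confirmed it by feel, coming in from the -y end, with first contact when the hand was at about y = -70 mm.
- **Freeing the hood:** I pushed the tab about 21–24 mm aside, with some 5.7 N against the hand. I held it there while lifting the hood past 0.28 rad. I then changed the finger tilt from 35° to 50° and raised the hood to about 0.785 rad.
- **Last checks:**
  - The side view puts the hood at about 0.78–0.79 rad (estimated by eye from the corner position), unchanged after the hand left.
  - Contact force at the end was about 1 N, which is noise level.
  - The jar, torch and boxed bottle are where they were in the before and after top views.
- **What went less well:**
  - On entry the finger touched the bead with about 11 N and may have lifted the hood by about 2 mm (within the image reading); I backed off at once.
  - At around 0.42 rad I was pushing with about 19 N, mostly towards the hinge. I stopped and used the steeper tilt, and the later readings were 2–3 N.
  - While retreating, joint 2 reached -1.0098 rad, just inside its -1.01 limit. I moved it back to -0.69 rad before handing in.

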